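# Feel round a preserving jar's rim for chips

### The arm

A 6-joint arm with a two-finger parallel gripper is mounted at the origin on the work surface. World frame = base frame: x ahead of the robot, y to its left, z up, the work surface at z = 0. Lengths are in m, angles in rad, forces in N, time in s.
With the tool pointing down it reaches from about 0.375 to 0.9 m from the base axis. Payload 3.1 kg.
Tool frame: the origin (TCP) lies at the very end of the fingers, on their centre line; the grasp point (between the pads) lies 19 mm behind it (robot.hold_point_z is the z of the grasp point in the tool frame, in m); z points along the fingers, y is the direction in which the jaws open and shut (so a half turn about z gives the same grasp; the last joint's range is limited). The gripper opens to 87 mm and grips with 3 to 60 N. Pads are 19 mm wide; open, the fingers measure 117 mm over their backs; the gripper's body (75 mm by 190 mm) begins 51 mm behind the grasp point.
Start: joints at [1.137, 0.527, 1.433, -0, 1.181, -0.178], TCP at [0.157, 0.605, 0.223] pointing down, gripper open.
Joint ranges: [-3.08, 3.08], [-0.75, 2.2], [0.22, 2.44], [-1.43, 4.57], [0, 2.65], [-2.85, 2.85]. Speed limits (rad/s): [2.79, 2.79, 3.14, 3.14, 3.14, 3.14].

### API

Orientations are given as a unit quaternion [x, y, z, w].
In Python, from rig import robot, viewer, spotter gives the robot as it stands.
- The arm moves only by the shell command python3 -m crank 'ROWS' [FORCE]. ROWS is text: rows parted by semicolons, each of 7 numbers parted by spaces: the turn, a rotation vector about the tool's x, y, z in units of 5 degrees (1.0 is 5 degrees), then the shift along the tool's x, y, z in units of 40 mm (1.0 is 40 mm), then the gripper's target within -1 to 1 (shut at 1, half-way at 0, fully open at -1). A call has 1 to 5 rows; each row shifts and turns the pose as measured when the row begins, along the tool's axes as they then stand; what a row does not reach is not made up. A row lasts 1/8 s, in which the tool goes at most 62.5 mm and 10.7 degrees, less where a joint would pass 70% of its speed; a pose out of reach is approached as far as the arm can. A call is refused whole if a number of a shift passes 1 or a number of a turn 1, either way. A call with a gripper value outside its range is refused whole. The fingers move at their own pace and stop on an object; FORCE is the grip in N (left out, the last holds). Time passes only in rows, so rows that do not move let the fingers close. It gives the time, the measured TCP pose, the force and the opening at its end, in the units of the state.
- robot.get_obs(): the state, without advancing time (a new reading comes with each control period).
- viewer.camera(name): name is "scene" or "top" or "wrist"; returns a dict with "img" (480x640x3 uint8, red, green, blue), "camera_matrix" (3x3 intrinsics, pixels), "xyz" and "attitude" of the camera in the world. Camera axes: x right, y down, z forward; pixel columns grow to the right and rows downward; lengths in m; the calibration is good to about 2 mm. A picture is of the moment at which its call begins. There is no depth.
- robot.hand_in(): hands the job in, once; it reports no verdict.
Trained networks look in a picture, given as the dict that the camera call returned (one of the last four; its "shot" number tells which), for a name from the list of things; names that differ only in an ending like _2 or _b are one class to them, and where a whole thing is asked for, a point or a joint stands for the part that bears it (a point fixed in the world has none). Each returns a list of dicts, best first, with "score" (0 to 1); they miss things now and then, are a little off and sometimes report something else, mostly with a low value. They report only what shows in the picture. A call takes as long as a camera call.
- spotter.boxes_of(name, picture): "at" ([x, y, z] in m, in the coordinates of the camera as it stood for that picture, good to about 4 mm: the middle of the surface that is visible of it).
The state is a dict: "time": time; "q": joint angles; "joint_velocities": joint speeds; "joint_torque": joint torques, N m; "position": TCP position; "tool_rot": TCP orientation; "ft_force": force on the tool from outside, world axes, zero at the start; "moment": the same for the moment, N m; "grip_width": finger opening in m.
Only numpy, scipy, OpenCV 4.12 (cv2) and the standard library are available. Lean on these libraries where they do the work, as an engineer would, in place of code of your own. Each camera call takes 0.05 s, during which the arm holds its last target.

### The job

Before the open jar of plums is sealed, check its glass rim for chips by touch: with the gripper's fingers closed together, set the fingertips lightly on the rim above the hanging wire catch (the one with the orange thumb loop) and run them all the way round anticlockwise (seen from above), feeling every part of the rim, until they are back above the catch, then take the hand away. Press gently, stay on top of the rim without reaching down inside the jar or round its neck, and do not grip, lift, tip or shift the jar. Leave everything else on the ledge where it is.

Things in the scene. Friction and masses are not known exactly. Their poses are not given: they have to be found in the camera images.
- jar: The open preserving jar: green rigid glass packed with small yellow plums, about 1 kg, loose on the ledge (z=0), lid off. Body 107 mm wide to 60 mm up, then a shoulder and straight neck; flat level rim 90 mm up, 92 mm outside, 80 mm inside. Wire catch with orange thumb loop hangs off the neck towards the jar's -x, out to 89 mm from the axis, 25 to 80 mm up; small wire hinge eye at +x. Origin: centre of the underside, z up.
- rim0 (a point): Point on the open jar's rim, above the hanging wire catch as seen from above: middle of the flat ring's 6 mm width (43 mm from the jar's axis), on its rigid top face, 90 mm above the foot; axes as the jar's. The start and finish of the round.
- rim1 (a point): Point on the open jar's rim, 40 degrees anticlockwise from the catch as seen from above: middle of the flat ring's 6 mm width (43 mm from the jar's axis), on its rigid top face, 90 mm above the foot; axes as the jar's.
- rim2 (a point): Point on the open jar's rim, 80 degrees anticlockwise from the catch as seen from above: middle of the flat ring's 6 mm width (43 mm from the jar's axis), on its rigid top face, 90 mm above the foot; axes as the jar's.
- rim3 (a point): Point on the open jar's rim, 120 degrees anticlockwise from the catch as seen from above: middle of the flat ring's 6 mm width (43 mm from the jar's axis), on its rigid top face, 90 mm above the foot; axes as the jar's.
- rim4 (a point): Point on the open jar's rim, 160 degrees anticlockwise from the catch as seen from above: middle of the flat ring's 6 mm width (43 mm from the jar's axis), on its rigid top face, 90 mm above the foot; axes as the jar's.
- rim5 (a point): Point on the open jar's rim, 200 degrees anticlockwise from the catch as seen from above: middle of the flat ring's 6 mm width (43 mm from the jar's axis), on its rigid top face, 90 mm above the foot; axes as the jar's.
- rim6 (a point): Point on the open jar's rim, 240 degrees anticlockwise from the catch as seen from above: middle of the flat ring's 6 mm width (43 mm from the jar's axis), on its rigid top face, 90 mm above the foot; axes as the jar's.
- rim7 (a point): Point on the open jar's rim, 280 degrees anticlockwise from the catch as seen from above: middle of the flat ring's 6 mm width (43 mm from the jar's axis), on its rigid top face, 90 mm above the foot; axes as the jar's.
- rim8 (a point): Point on the open jar's rim, 320 degrees anticlockwise from the catch as seen from above: middle of the flat ring's 6 mm width (43 mm from the jar's axis), on its rigid top face, 90 mm above the foot; axes as the jar's.
- closed_jar: Bystander: an identical jar already shut, with green glass lid, orange rubber ring and the wire bail over the top, about 1.2 kg, 107 mm wide, 116 mm high, wire and thumb loop to 67 mm from its axis. Origin: centre of the underside.
- pot_stand: Bystander: beech slatted pot stand, 150 mm square, 19 mm high, loose. Origin: centre of the underside.
- jar_lid: Bystander: the open jar's glass lid with its orange rubber ring, 99 mm across, 22 mm high, lying loose on the pot stand. Origin: centre of the underside.
- caddy: Bystander: black plastic caddy with a grey twist cap, 86 mm across, 133 mm high, loose. Origin: centre of the underside.
- sugar_bowl: Bystander: lidded stainless steel sugar bowl, 104 mm across, 138 mm over its two ears, 98 mm high to the lid's knob, loose. Origin: centre of the underside.
- baking_cup: Bystander: orange silicone baking cup, 73 mm across the mouth, 33 mm high, 20 g, loose. Origin: centre of the underside.
- cruet: Bystander: stoppered glass cruet, 74 mm across the foot, 138 mm high, handle to 50 mm from its axis, loose. Origin: centre of the underside.

How it is judged:
On the way, in this order (a step that is already met when the one before it is completed fails the run):
1. a fingertip rests on the rim above the hanging wire catch (contact force between the fingers and jar above 0.1 N and horizontal distance between the grasp point and rim0 below 0.012 m and z of the grasp point in the frame of jar above 0.099 m), for 0.05 s.
2. a fingertip rests on the rim 40 degrees anticlockwise from the catch (contact force between the fingers and jar above 0.1 N and horizontal distance between the grasp point and rim1 below 0.012 m and z of the grasp point in the frame of jar above 0.099 m), for 0.05 s.
3. a fingertip rests on the rim 80 degrees anticlockwise from the catch (contact force between the fingers and jar above 0.1 N and horizontal distance between the grasp point and rim2 below 0.012 m and z of the grasp point in the frame of jar above 0.099 m), for 0.05 s.
4. a fingertip rests on the rim 120 degrees anticlockwise from the catch (contact force between the fingers and jar above 0.1 N and horizontal distance between the grasp point and rim3 below 0.012 m and z of the grasp point in the frame of jar above 0.099 m), for 0.05 s.
5. a fingertip rests on the rim 160 degrees anticlockwise from the catch (contact force between the fingers and jar above 0.1 N and horizontal distance between the grasp point and rim4 below 0.012 m and z of the grasp point in the frame of jar above 0.099 m), for 0.05 s.
6. a fingertip rests on the rim 200 degrees anticlockwise from the catch (contact force between the fingers and jar above 0.1 N and horizontal distance between the grasp point and rim5 below 0.012 m and z of the grasp point in the frame of jar above 0.099 m), for 0.05 s.
7. a fingertip rests on the rim 240 degrees anticlockwise from the catch (contact force between the fingers and jar above 0.1 N and horizontal distance between the grasp point and rim6 below 0.012 m and z of the grasp point in the frame of jar above 0.099 m), for 0.05 s.
8. a fingertip rests on the rim 280 degrees anticlockwise from the catch (contact force between the fingers and jar above 0.1 N and horizontal distance between the grasp point and rim7 below 0.012 m and z of the grasp point in the frame of jar above 0.099 m), for 0.05 s.
9. a fingertip rests on the rim 320 degrees anticlockwise from the catch (contact force between the fingers and jar above 0.1 N and horizontal distance between the grasp point and rim8 below 0.012 m and z of the grasp point in the frame of jar above 0.099 m), for 0.05 s.
10. the fingertip has come full circle, on the rim above the catch again (all of step 1), for 0.05 s.
At the end, for the whole second after the job is handed in: After the round has been felt in order at nine points 40 degrees apart and again at the first (fingertip centre within 12 mm of each point, touching the jar), the jar stands upright (within 3 degrees), at rest, within 20 mm of where it stood, and every bystander is within 15 mm of its place (distance of jar from where it was at the start of the episode below 0.02 m and angle between jar's own z axis and vertical below 0.05 rad and linear speed of jar below 0.02 m/s and distance of each of closed_jar, pot_stand, jar_lid, caddy, sugar_bowl, baking_cup, cruet from where it was at the start of the episode below 0.015 m).
It fails at once if the jar is pressed hard (over 30 N) (contact force between any of the fingers, the arm and jar above 30 N).
It fails at once if the jar is shoved more than 25 mm from its place or tipped more than 10 degrees (distance of jar from where it was at the start of the episode above 0.025 m or angle between jar's own z axis and vertical above 0.175 rad).
It fails at once if the jar is lifted (height (world z) of jar above 0.01 m).
It fails at once if the fingers reach down into the jar or beside its neck (tips about 10 mm below the rim) (horizontal distance between the grasp point and jar below 0.06 m and z of the grasp point in the frame of jar below 0.099 m).
It fails at once if another thing on the ledge is disturbed (moved over 20 mm) (distance of any of closed_jar, pot_stand, jar_lid, caddy, sugar_bowl, baking_cup, cruet from where it was at the start of the episode above 0.02 m).
It also fails if it takes over 72 s, if anything falls off the work surface, if the arm or the gripper's body presses on something with over 40 N, if the wrist force passes 120 N, or if a joint passes its speed limit or range.

## Working session

There is one attempt and no reset: what is moved stays moved. The work goes in short steps, Python scripts to look and compute and a shell command to move; the robot and the scene stay as the last step left them, time stands still between calls to the robot, and variables do not carry over. Pictures are saved under pics/ and viewed, and the job is handed in when it is done.

```bash
ls; mkdir -p pics
cat > h.py <<'E'
import numpy as np, cv2
from rig import robot, viewer, spotter
from scipy.spatial.transform import Rotation as R
def cam(n,save=None):
    p=viewer.camera(n)
    if save: cv2.imwrite('pics/'+save,p['img'][:,:,::-1])
    return p
def camR(p):
    a=np.array(p['attitude'])
    return a if a.shape==(3,3) else R.from_quat(a).as_matrix()
def toworld(p,x): return camR(p)@np.array(x)+np.array(p['xyz'])
def ray(p,u,v,z):
    d=camR(p)@np.linalg.inv(p['camera_matrix'])@np.array([u,v,1.]); o=np.array(p['xyz'])
    return o+d*(z-o[2])/d[2]
def proj(p,X):
    c=p['camera_matrix']@(camR(p).T@(np.array(X)-np.array(p['xyz']))); return c[:2]/c[2]
E
python3 - <<'E'
from h import *
o=robot.get_obs(); print({k:np.round(v,4) for k,v in o.items()}, robot.hold_point_z)
for n in ['scene','top','wrist']:
    p=cam(n,n+'0.png'); print(n,np.round(p['xyz'],3),np.round(p['attitude'],4),p['camera_matrix'].tolist() if n!='x' else '')
    for t in ['jar','rim0','closed_jar','jar_lid','caddy','sugar_bowl','baking_cup','cruet','pot_stand']:
        for b in spotter.boxes_of(t,p)[:2]: print(t,round(b['score'],2),np.round(toworld(p,b['at']),3))
E
```

```text
pics
{'time': np.float64(0.0), 'q': array([ 1.1375,  0.5285,  1.4339, -0.    ,  1.1814, -0.1785]), 'joint_velocities': array([-0.0003,  0.0016,  0.0008, -0.0007,  0.0002,  0.0006]), 'joint_torque': array([ 2.00000e-04, -4.40026e+01, -1.76598e+01,  6.34000e-02,
        5.80000e-02, -1.00000e-04]), 'position': array([0.1572, 0.6042, 0.2216]), 'tool_rot': array([ 1.270e-01,  9.919e-01, -1.000e-03, -3.000e-04]), 'ft_force': array([ 0.0138,  0.6618, -0.0421]), 'moment': array([ 0.006 ,  0.0276, -0.0461]), 'grip_width': np.float64(0.0867)} -0.0187
scene [1.307 0.647 1.105] [ 0.3616  0.8575 -0.3356 -0.146 ] [[514.1232158083945, 0.0, 320.26289310473976], [0.0, 514.1232158083945, 242.4113737428984], [0.0, 0.0, 1.0]]
jar 0.75 [0.537 0.145 0.068]
jar 0.52 [ 0.545 -0.159  0.079]
rim0 0.62 [0.543 0.143 0.068]
closed_jar 0.8 [ 0.543 -0.16   0.078]
closed_jar 0.68 [0.532 0.143 0.066]
jar_lid 0.61 [ 0.777 -0.069  0.04 ]
caddy 0.93 [0.575 0.445 0.102]
caddy 0.5 [0.534 0.144 0.067]
sugar_bowl 0.97 [ 0.539 -0.411  0.066]
baking_cup 0.76 [ 0.731 -0.258  0.016]
cruet 0.7 [0.783 0.309 0.061]
pot_stand 0.96 [ 0.78  -0.068  0.02 ]
top [0.525 0.011 1.656] [-0.7056  0.7079 -0.0202  0.0237] [[607.2435457688564, 0.0, 327.0997115921091], [0.0, 607.2435457688564, 230.32042144050038], [0.0, 0.0, 1.0]]
jar 0.86 [0.519 0.133 0.074]
rim0 0.67 [0.525 0.13  0.065]
closed_jar 0.87 [ 0.523 -0.181  0.105]
jar_lid 0.88 [ 0.769 -0.076  0.035]
caddy 0.8 [0.543 0.416 0.133]
sugar_bowl 0.87 [ 0.528 -0.422  0.071]
sugar_bowl 0.6 [0.521 0.129 0.069]
baking_cup 0.75 [ 0.742 -0.261  0.012]
cruet 0.59 [0.763 0.281 0.069]
wrist [0.092 0.623 0.384] [0.7847 0.6067 0.0784 0.1007] [[384.97057899634376, 0.0, 324.88448344902434], [0.0, 384.97057899634376, 241.06511916562795], [0.0, 0.0, 1.0]]
```

View pics/scene0.png

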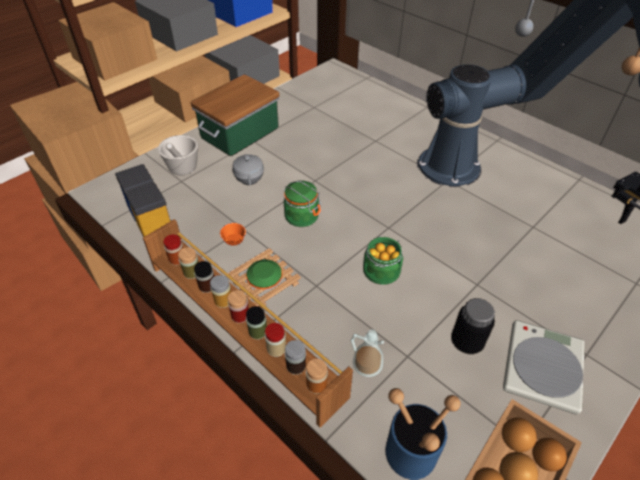

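View pics/top0.png

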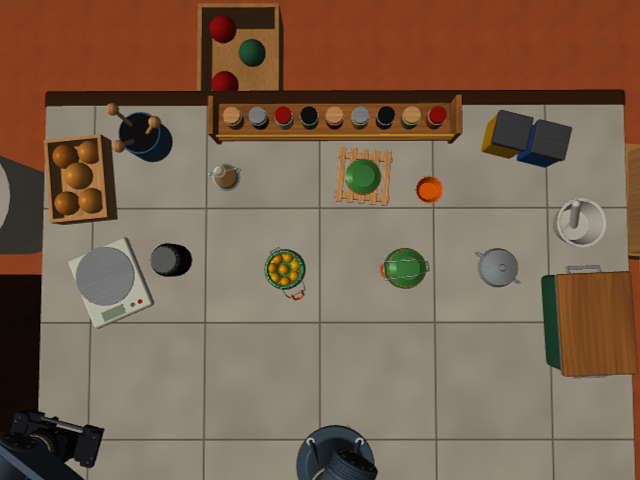

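Run:
```python
from h import *
im=cv2.imread('pics/top0.png'); 
from h import *
p=cam('top'); u,v=proj(p,[0.52,0.133,0.09]); print(u,v)
u,v=int(u),int(v); c=im[v-45:v+45,u-60:u+60]; cv2.imwrite('pics/topcrop.png',cv2.resize(c,None,fx=6,fy=6,interpolation=cv2.INTER_CUBIC)); print(u-60,v-45)
p=cam('scene'); im=cv2.imread('pics/scene0.png');u,v=map(int,proj(p,[0.52,0.133,0.06])); c=im[v-60:v+60,u-80:u+80]; cv2.imwrite('pics/scrop.png',cv2.resize(c,None,fx=5,fy=5,interpolation=cv2.INTER_CUBIC)); print(u-80,v-60)
```

```text
282.92115969378625 270.1039835697828
222 225
303 196
```

View pics/topcrop.png

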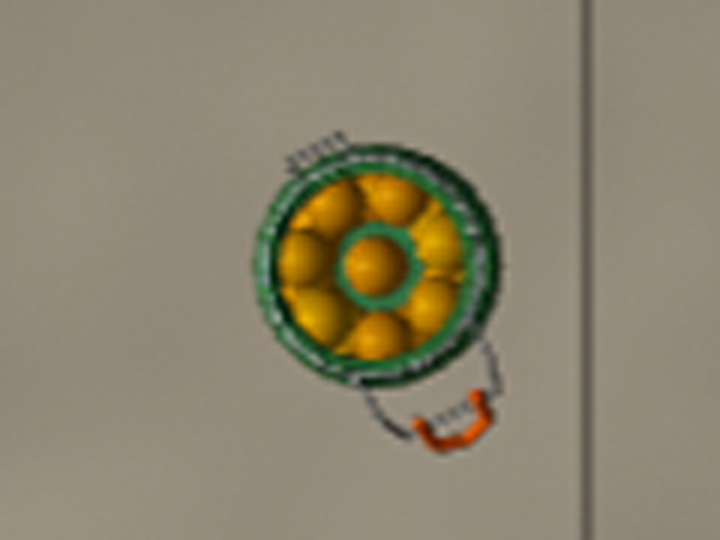

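View pics/scrop.png

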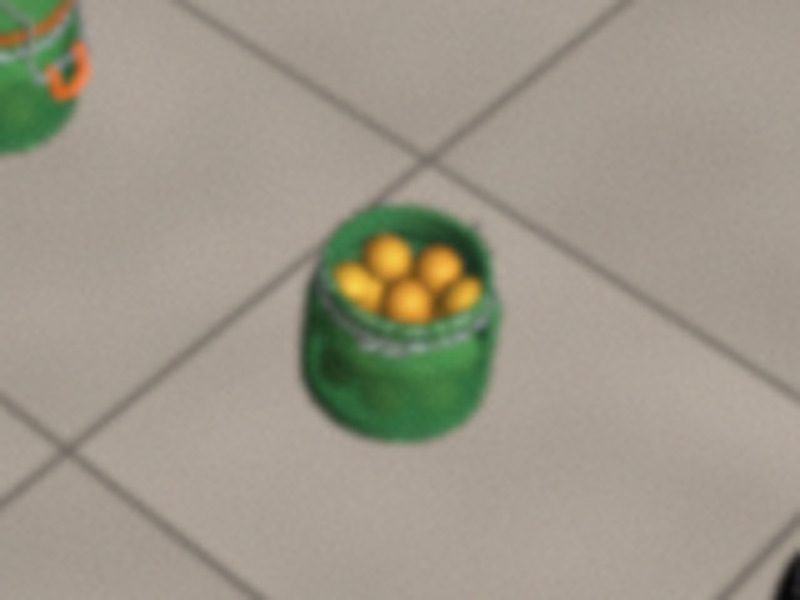

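The open jar's rim centre is near pixel (284, 269) in the top view, with the orange loop at about (298, 296). I'll close the fingers and bring the wrist camera over the jar for a finer measurement.

```bash
python3 -m crank '0 0 0 -1 -0.6 -0.4 1; 0 0 0 -1 -0.6 -0.4 1; 0 0 0 -1 -0.6 -0.4 1; 0 0 0 -1 -0.6 0 1; 0 0 0 -1 -0.6 0 1' 10
python3 -m crank '0 0 0 -1 -0.6 0 1; 0 0 0 -1 -0.6 0 1; 0 0 0 -1 -0.6 0 1; 0 0 0 -1 -0.6 0 1; 0 0 0 -1 -0.6 0 1'
```

```text
time: 2.22
position: [0.3238, 0.4369, 0.2721]
tool_rot: [0.123, 0.992, 0.001, 0.001]
ft_force: [0.9, 0.7, -0.7]
grip_width: 0.0451
time: 2.85
position: [0.4937, 0.2659, 0.2735]
tool_rot: [0.123, 0.992, 0.002, 0.002]
ft_force: [0.8, 0.8, -0.4]
grip_width: 0.0018
```

Run:
```python
from h import *
p=cam('top')
c=ray(p,283.8,269.2,0.09); l=ray(p,222+455/6,225+425/6,0.04); h=ray(p,222+318/6,225+152/6,0.08)
print(c,l,h, np.degrees(np.arctan2(*(l-c)[1::-1])),np.degrees(np.arctan2(*(c-h)[1::-1])),np.linalg.norm((l-c)[:2]),np.linalg.norm((c-h)[:2]))
```

```text
[0.52231503 0.13074012 0.09      ] [0.45171411 0.09727766 0.04      ] [0.57124385 0.15441846 0.08      ] -154.64061802714576 -154.1760670255929 0.07812954088837681 0.05435709379851028
```

```bash
python3 -m crank '0 0 0 -0.9 -0.5 0 1; 0 0 0 -0.9 -0.5 0 1; 0 0 0 -0.9 -0.5 0 1; 0 0 0 -0.8 -0.5 0 1; 0 0 0 0 0 0 1'
python3 - <<'E'
from h import *
p=cam('wrist','w1.png'); print(np.round(p['xyz'],3),camR(p)[:,2],proj(p,[0.5223,0.1307,0.09]))
E
```

```text
time: 3.52
position: [0.6189, 0.1446, 0.2746]
tool_rot: [0.127, 0.992, 0.001, 0.006]
ft_force: [0.1, -0.4, -1.0]
grip_width: 0.0006
[0.552 0.162 0.435] [ 0.25647924 -0.06151789 -0.96459004] [278.09518207 110.88530736]
```

View pics/w1.png

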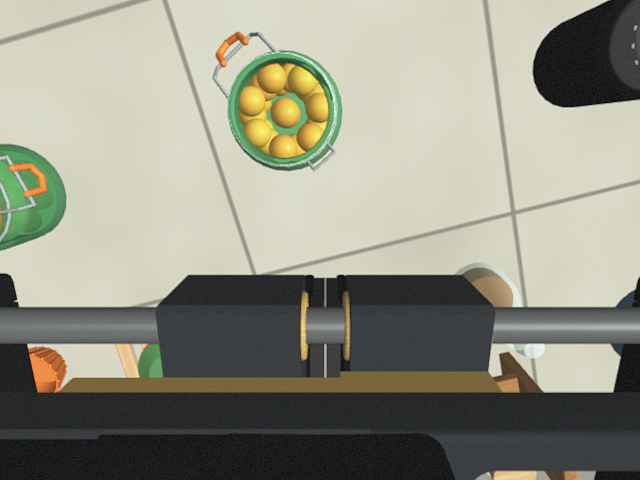

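The wrist view shows the whole jar, centred near (286, 110), with the loop at (231, 48) and the hinge at (322, 156). I'll overlay the rim model and fit it.

Run:
```python
from h import *
p=cam('wrist'); im=p['img'][:,:,::-1].copy()
import pickle; pickle.dump(p,open('w1.pkl','wb'))
c=im[20:190,190:370]; cv2.imwrite('pics/w1c.png',cv2.resize(c,None,fx=3.5,fy=3.5,interpolation=cv2.INTER_CUBIC))
big=cv2.resize(im,None,fx=4,fy=4,interpolation=cv2.INTER_CUBIC)
cx,cy,a=0.5245,0.1285,np.radians(-154.4)
# guess centre from pixel (286,110)
print(ray(p,286,110,0.09), ray(p,231,48,0.035),ray(p,322,156,0.08))
cx,cy=ray(p,286,110,0.09)[:2]
for r,z,col in((.046,.09,(0,0,255)),(.040,.09,(255,0,0)),(.0535,.0,(255,0,255))):
    t=np.linspace(0,2*np.pi,100); q=np.array([proj(p,[cx+r*np.cos(s),cy+r*np.sin(s),z]) for s in t])
    cv2.polylines(big,[np.int32(q*4+2)],True,col,1)
cv2.imwrite('pics/w1fit.png',big[60:660,720:1520])
```

```text
[0.52165676 0.13862459 0.09      ] [0.45056144 0.09960327 0.035     ] [0.56672618 0.15848798 0.08      ]
```

View pics/w1fit.png

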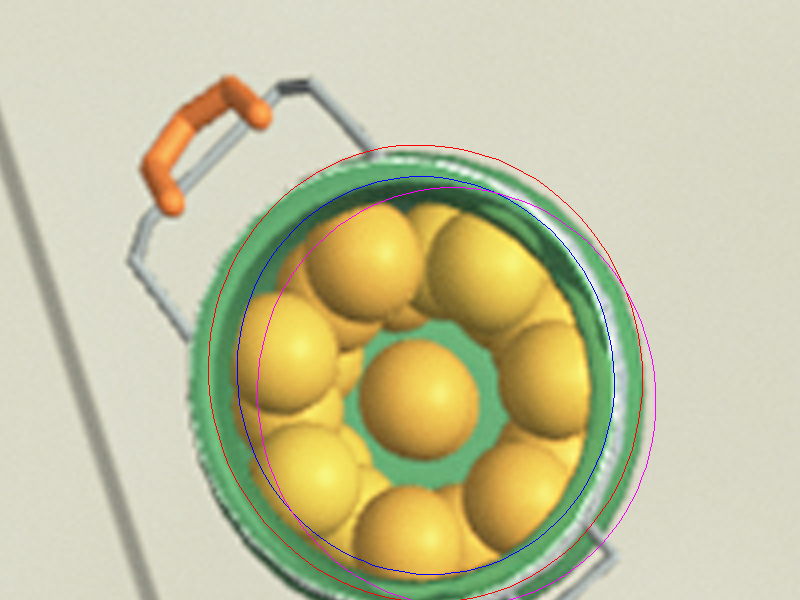

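```bash
cat > fit.py <<'E'
from h import *
import pickle,sys
p=pickle.load(open('w1.pkl','rb')); im=p['img'][:,:,::-1].copy()
u,v=float(sys.argv[1]),float(sys.argv[2])
big=cv2.resize(im,None,fx=4,fy=4,interpolation=cv2.INTER_CUBIC)
cx,cy=ray(p,u,v,0.09)[:2]; print(cx,cy)
for r,z,col in((.046,.09,(0,0,255)),(.040,.09,(255,0,0)),(.0535,.06,(255,0,255))):
    t=np.linspace(0,2*np.pi,100); q=np.array([proj(p,[cx+r*np.cos(s),cy+r*np.sin(s),z]) for s in t])
    cv2.polylines(big,[np.int32(q*4+2)],True,col,1)
cv2.imwrite(sys.argv[3],big[120:720,720:1520])
E
python3 fit.py 282.5 111 pics/f2.png
```

```text
0.5216908585205451 0.13552303339716454
```

View pics/f2.png

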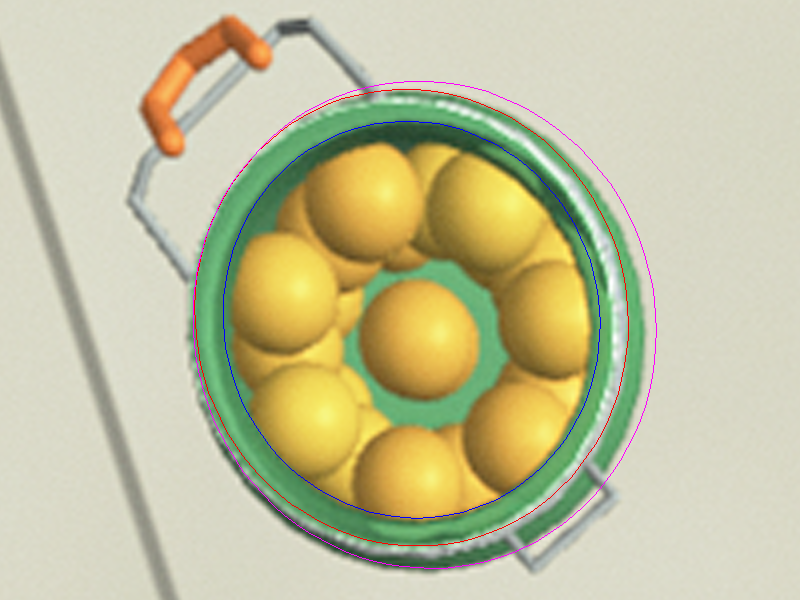

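```bash
cat > plan.py <<'E'
from h import *
import sys
C=np.array([.522,.1335]); A0=-154.
def rim(d,r=.043):
    a=np.radians(A0+d); return C+r*np.array([np.cos(a),np.sin(a)])
def now():
    o=robot.get_obs(); P=o['position'];M=R.from_quat(o['tool_rot']); d=P[:2]-C
    print('t',round(o['time'],2),'P',np.round(P,4),'ang',round((np.degrees(np.arctan2(d[1],d[0]))-A0)%360,1),'r',round(np.hypot(*d)*1000,1),'F',np.round(o['ft_force'],1))
    return P,M
REF=R.from_quat([.127,.992,0,0])
def go(x,y,z=None):
    P,M=now(); t=np.array([x,y,P[2] if z is None else z])
    print('need units',np.round(M.inv().apply(t-P)/.04,2),'turn',np.round((M.inv()*REF).as_rotvec(degrees=True)/5,2))
def arc(d0,step,n):
    P,M=now(); prev=P[:2]
    for k in range(n):
        d=d0+step*(k+1); t=rim(d); v=M.inv().apply(np.append(t-prev,0))/.04; prev=t
        print(d,np.round(v,2))
    print('turn',np.round((M.inv()*REF).as_rotvec(degrees=True)/5,2))
E
python3 -c "
from plan import *
x,y=rim(0);print(x,y);go(x,y,.13)"
```

```text
0.4833518560091358 0.1146500406880697
t 3.62 P [0.6166 0.1468 0.2746] ang 162.0 r 95.6 F [-0.6  0.2 -0.8]
need units [ 3.06 -1.62  3.58] turn [0.05 0.1  0.04]
```

```bash
python3 -m crank '0 0.1 0 0.7 -0.4 0.5 1; 0 0 0 0.7 -0.4 0.6 1; 0 0 0 0.7 -0.3 0.6 1; 0 0 0 0.6 -0.3 0.7 1; 0 0 0 0.4 -0.2 0.7 1'
python3 -c "
from plan import *
x,y=rim(0);go(x,y,.1)"
```

```text
time: 4.25
position: [0.4749, 0.1219, 0.1501]
tool_rot: [0.121, 0.993, 0.004, 0.003]
ft_force: [0.3, -0.2, -1.8]
grip_width: 0.0004
t 4.25 P [0.4749 0.1219 0.1501] ang 347.8 r 48.5 F [ 0.3 -0.2 -1.8]
need units [-0.24 -0.14  1.25] turn [0.1  0.06 0.13]
```

```bash
python3 -m crank '0.1 0.1 0.1 -0.2 -0.1 0.4 1; 0 0 0 0 0 0.4 1; 0 0 0 0 0 0 1; 0 0 0 0 0 0 1'
python3 -c "
from plan import *
x,y=rim(0);go(x,y,.09)"
```

```text
time: 4.75
position: [0.4832, 0.1185, 0.1175]
tool_rot: [0.124, 0.992, 0.0, -0.001]
ft_force: [0.2, -0.4, 0.1]
grip_width: 0.0004
t 4.75 P [0.4832 0.1185 0.1175] ang 355.2 r 41.6 F [ 0.2 -0.4  0.1]
need units [-0.03 -0.09  0.69] turn [-0.   -0.02  0.06]
```

```bash
python3 -m crank '0 0 0 0 -0.1 0.3 1; 0 0 0 0 0 0.2 1; 0 0 0 0 0 0 1'
python3 -c "
from plan import *
x,y=rim(0);go(x,y,.09)
p=cam('wrist','w2.png')
p=cam('scene'); im=p['img'][:,:,::-1]
u,v=map(int,proj(p,[.52,.13,.1])); cv2.imwrite('pics/s2.png',cv2.resize(im[v-60:v+60,u-80:u+80],None,fx=5,fy=5,interpolation=2))
"
```

```text
time: 5.12
position: [0.484, 0.1144, 0.0974]
tool_rot: [0.124, 0.992, 0.0, 0.001]
ft_force: [0.9, 0.4, 0.3]
grip_width: 0.0002
t 5.12 P [0.484  0.1144 0.0974] ang 0.6 r 42.5 F [0.9 0.4 0.3]
need units [0.02 0.   0.19] turn [0.01 0.02 0.06]
```

View pics/w2.png

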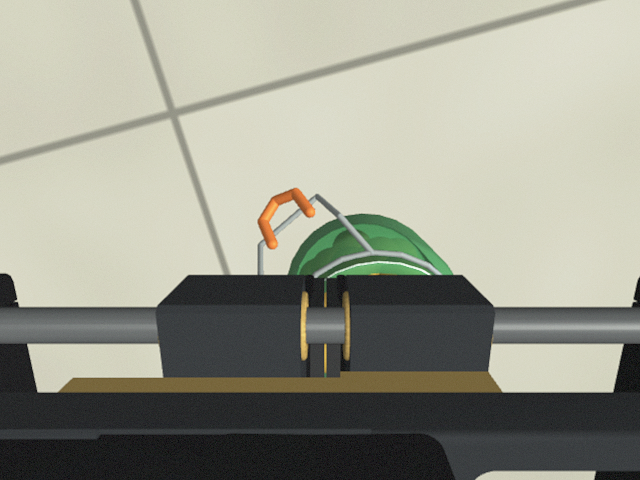

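View pics/s2.png

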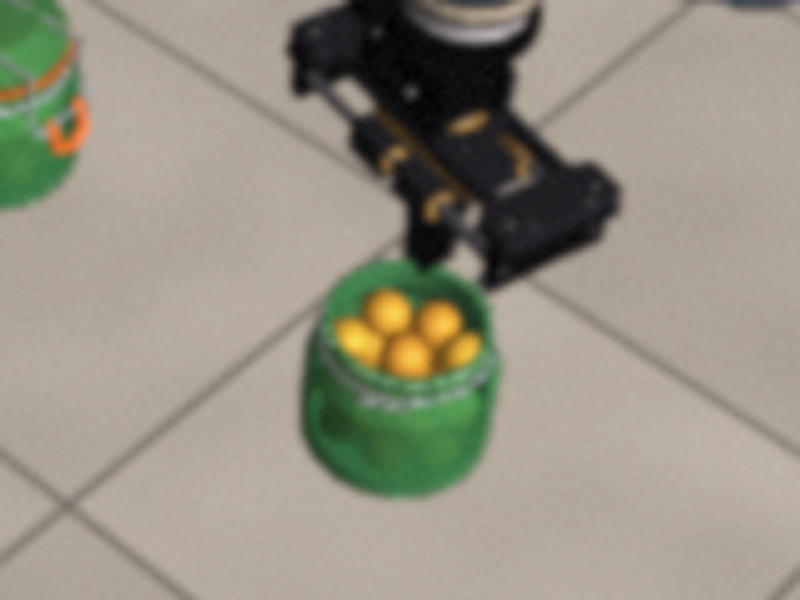

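The wrist view has the catch loop at (285, 220), to the left of the fingers and in line with them. In the scene view the closed fingertips sit just above the rim on the far side. Next I'll lower in small rows until contact.

```bash
python3 -m crank '0 0 0 0 0 0.1 1; 0 0 0 0 0 0.05 1; 0 0 0 0 0 0 1'; python3 -m crank '0 0 0 0 0 0.05 1; 0 0 0 0 0 0.03 1'
```

```text
time: 5.6
position: [0.4846, 0.1145, 0.0918]
tool_rot: [0.124, 0.992, 0.0, 0.002]
ft_force: [0.1, 0.2, 0.8]
grip_width: 0.0003
time: 5.85
position: [0.4848, 0.1146, 0.0902]
tool_rot: [0.124, 0.992, 0.0, 0.002]
ft_force: [-3.0, -0.4, 17.8]
grip_width: 0.0006
```

```bash
python3 -m crank '0 0 0 0 0 -0.01 1'; python3 -m crank '0 0 0 0 0 0 1'; python3 -c "
from plan import *
arc(0,10,6)"
```

```text
time: 5.98
position: [0.485, 0.1146, 0.0911]
tool_rot: [0.124, 0.992, 0.0, 0.002]
ft_force: [0.0, 0.9, 0.5]
grip_width: 0.0005
time: 6.1
position: [0.4851, 0.1146, 0.0912]
tool_rot: [0.124, 0.992, 0.0, 0.003]
ft_force: [-0.2, 0.8, 0.4]
grip_width: 0.0007
t 6.1 P [0.4851 0.1146 0.0912] ang 1.1 r 41.5 F [-0.2  0.8  0.4]
10 [-0.09 -0.14  0.  ]
20 [-0.15 -0.11  0.  ]
30 [-0.17 -0.08  0.  ]
40 [-0.18 -0.05  0.  ]
50 [-0.19 -0.02  0.  ]
60 [-0.19  0.02  0.  ]
turn [0.02 0.06 0.07]
```

```bash
python3 -m crank '0 0 0 0 0 0.02 1; 0 0 0 0 0 0.015 1'; python3 -m crank '0 0.05 0.05 0 0 0.01 1'; python3 -c "
from plan import *
arc(0,10,6)"
```

```text
time: 6.35
position: [0.4852, 0.1146, 0.0903]
tool_rot: [0.124, 0.992, 0.0, 0.003]
ft_force: [-2.6, -0.5, 11.1]
grip_width: 0.0003
time: 6.48
position: [0.4851, 0.1146, 0.0904]
tool_rot: [0.126, 0.992, 0.001, 0.001]
ft_force: [-0.7, -1.0, 5.0]
grip_width: 0.0004
t 6.47 P [0.4851 0.1146 0.0904] ang 1.2 r 41.4 F [-0.7 -1.   5. ]
10 [-0.09 -0.14 -0.  ]
20 [-0.15 -0.11 -0.  ]
30 [-0.17 -0.08  0.  ]
40 [-0.18 -0.05  0.  ]
50 [-0.19 -0.01  0.  ]
60 [-0.19  0.02  0.  ]
turn [0.02 0.01 0.02]
```

```bash
python3 -m crank '0 0 0 -0.09 -0.14 0.01 1; 0 0 0 -0.15 -0.11 0.01 1; 0 0 0 -0.17 -0.08 0.01 1'; python3 -c "
from plan import *
now()"
```

```text
time: 6.85
position: [0.4915, 0.1015, 0.0903]
tool_rot: [0.128, 0.992, 0.003, -0.006]
ft_force: [-7.8, 5.1, 13.6]
grip_width: 0.0005
t 6.85 P [0.4915 0.1015 0.0903] ang 20.4 r 44.1 F [-7.8  5.1 13.6]
```

```bash
python3 -m crank '0 0 0 0 0 0 1'; python3 -c "
from plan import *
p=cam('scene'); im=p['img'][:,:,::-1]
u,v=map(int,proj(p,[.52,.13,.1])); cv2.imwrite('pics/s3.png',cv2.resize(im[v-60:v+60,u-80:u+80],None,fx=5,fy=5,interpolation=2))
arc(20,5,5)"
```

```text
time: 6.98
position: [0.4914, 0.1016, 0.0905]
tool_rot: [0.128, 0.992, 0.003, -0.006]
ft_force: [0.2, -0.8, 0.8]
grip_width: 0.0003
t 7.03 P [0.4912 0.1017 0.0904] ang 20.0 r 44.2 F [-1.6  0.4  3.8]
25 [-0.1  -0.02 -0.  ]
30 [-0.09 -0.03 -0.  ]
35 [-0.09 -0.03 -0.  ]
40 [-0.09 -0.02 -0.  ]
45 [-0.09 -0.01 -0.  ]
turn [ 0.06 -0.16 -0.02]
```

View pics/s3.png

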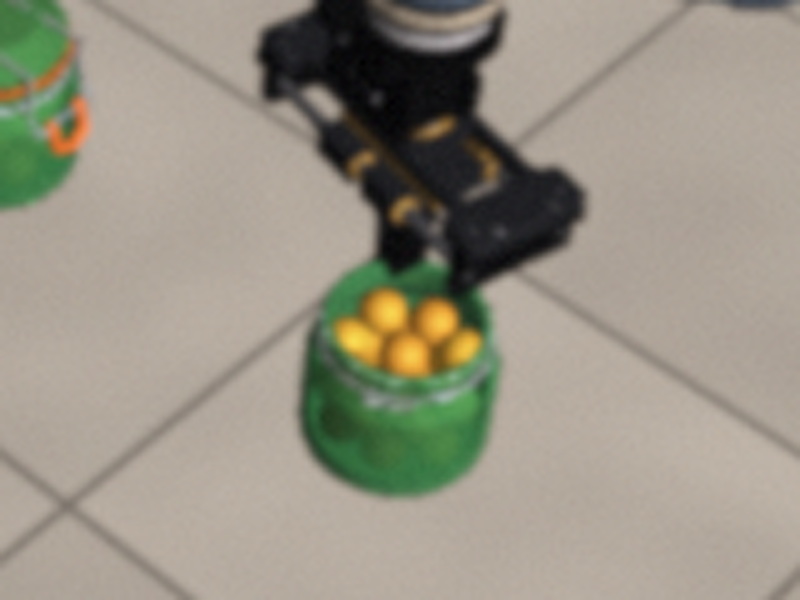

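The jar has not moved. I'll continue with a lighter press, keeping the tool level.

```bash
python3 -m crank '0.05 -0.15 0 -0.12 -0.05 0.003 1; 0 -0.05 0 -0.12 -0.04 0.003 1; 0 -0.05 0 -0.12 -0.03 0.003 1'; python3 -c "
from plan import *
arc(35,5,5)"
```

```text
time: 7.4
position: [0.4948, 0.097, 0.0904]
tool_rot: [0.129, 0.992, 0.002, -0.006]
ft_force: [-6.7, 4.6, 13.0]
grip_width: 0.0007
t 7.4 P [0.4948 0.097  0.0904] ang 27.3 r 45.5 F [-6.7  4.6 13. ]
40 [-0.25 -0.01 -0.  ]
45 [-0.09 -0.01 -0.  ]
50 [-0.09 -0.   -0.  ]
55 [-0.09  0.01 -0.  ]
60 [-0.09  0.01 -0.  ]
turn [ 0.02 -0.13 -0.05]
```

```bash
python3 -m crank '0 -0.15 0 -0.12 0 -0.01 1'; python3 -m crank '0 -0.1 0 -0.12 0.01 -0.005 1';  python3 -c "
from plan import *
arc(40,5,5)"
```

```text
time: 7.52
position: [0.4982, 0.096, 0.0905]
tool_rot: [0.129, 0.992, 0.001, -0.0]
ft_force: [-0.1, 0.4, -0.4]
grip_width: 0.0003
time: 7.65
position: [0.5033, 0.0951, 0.0905]
tool_rot: [0.129, 0.992, -0.0, 0.005]
ft_force: [-0.4, 0.2, 1.0]
grip_width: 0.0008
t 7.65 P [0.5033 0.0951 0.0905] ang 38.0 r 42.7 F [-0.4  0.2  1. ]
45 [-0.13 -0.02  0.  ]
50 [-0.09 -0.    0.  ]
55 [-0.09  0.01  0.  ]
60 [-0.09  0.01  0.  ]
65 [-0.09  0.02  0.  ]
turn [ 0.01  0.11 -0.04]
```

```bash
python3 -m crank '0 0.1 0 -0.05 0 0.008 1';  python3 -m crank '0 0 0 0 0 0.005 1'; python3 -c "
from plan import *
arc(40,5,8)"
```

```text
time: 7.78
position: [0.5038, 0.0949, 0.0903]
tool_rot: [0.129, 0.992, 0.001, -0.002]
ft_force: [-4.9, 3.1, 12.7]
grip_width: 0.0005
time: 7.9
position: [0.5037, 0.095, 0.0904]
tool_rot: [0.129, 0.992, 0.001, -0.002]
ft_force: [-1.1, 0.6, 5.5]
grip_width: 0.0004
t 7.9 P [0.5037 0.095  0.0904] ang 38.6 r 42.6 F [-1.1  0.6  5.5]
45 [-0.12 -0.03 -0.  ]
50 [-0.09 -0.   -0.  ]
55 [-0.09  0.01 -0.  ]
60 [-0.09  0.01 -0.  ]
65 [-0.09  0.02 -0.  ]
70 [-0.09  0.03 -0.  ]
75 [-0.09  0.04 -0.  ]
80 [-0.08  0.04 -0.  ]
turn [ 0.01 -0.05 -0.05]
```

```bash
python3 -m crank '0 -0.05 0 -0.12 -0.03 -0.004 1; 0 -0.05 0 -0.12 0 -0.002 1';  python3 -m crank '0 0 0 -0.12 0.01 -0.002 1; 0 0 0 -0.12 0.02 -0.002 1'; python3 -c "
from plan import *
arc(55,5,8)"
```

```text
time: 8.15
position: [0.5128, 0.0913, 0.0904]
tool_rot: [0.129, 0.992, 0.0, 0.002]
ft_force: [-1.3, 1.0, 2.1]
grip_width: 0.0003
time: 8.4
position: [0.5192, 0.09, 0.0904]
tool_rot: [0.129, 0.992, -0.0, -0.003]
ft_force: [-5.3, 0.9, 6.6]
grip_width: 0.0005
t 8.4 P [0.5192 0.09   0.0904] ang 60.4 r 43.6 F [-5.3  0.9  6.6]
60 [0.01 0.01 0.  ]
65 [-0.09  0.02 -0.  ]
70 [-0.09  0.03 -0.  ]
75 [-0.09  0.04 -0.  ]
80 [-0.08  0.04 -0.  ]
85 [-0.08  0.05 -0.  ]
90 [-0.07  0.06 -0.  ]
95 [-0.07  0.06 -0.  ]
turn [-0.01 -0.07 -0.06]
```

```bash
python3 -m crank '0 -0.05 0 -0.11 0.03 -0.003 1; 0 0 0 -0.11 0.04 -0.002 1';  python3 -m crank '0 -0.05 0 -0.11 0.05 -0.002 1; 0 0 0 -0.05 0.02 0.004 1'; python3 -c "
from plan import *
arc(80,5,8)"
```

```text
time: 8.65
position: [0.5257, 0.0901, 0.0904]
tool_rot: [0.129, 0.992, -0.001, -0.005]
ft_force: [-4.4, 0.5, 6.6]
grip_width: 0.0004
time: 8.9
position: [0.5302, 0.0906, 0.0904]
tool_rot: [0.129, 0.992, -0.002, -0.006]
ft_force: [-4.7, -1.4, 8.8]
grip_width: 0.0005
t 8.9 P [0.5302 0.0906 0.0904] ang 74.9 r 43.6 F [-4.7 -1.4  8.8]
85 [-0.16  0.11 -0.  ]
90 [-0.07  0.06 -0.  ]
95 [-0.07  0.06 -0.  ]
100 [-0.06  0.07 -0.  ]
105 [-0.06  0.08 -0.  ]
110 [-0.05  0.08 -0.  ]
115 [-0.04  0.08 -0.  ]
120 [-0.03  0.09 -0.  ]
turn [-0.07 -0.13 -0.05]
```

```bash
python3 -m crank '-0.05 -0.15 0 -0.11 0.07 -0.005 1; 0 -0.05 0 -0.1 0.08 -0.002 1';  python3 -m crank '0 -0.05 0 -0.09 0.08 -0.002 1; 0 0 0 -0.09 0.09 -0.002 1'; python3 -c "
from plan import *
arc(95,5,8)"
```

```text
time: 9.15
position: [0.5399, 0.0937, 0.0905]
tool_rot: [0.129, 0.992, -0.002, 0.002]
ft_force: [-0.4, -0.5, 0.4]
grip_width: 0.0005
time: 9.4
position: [0.5496, 0.0984, 0.0905]
tool_rot: [0.129, 0.992, -0.002, 0.005]
ft_force: [-1.9, -0.4, 1.5]
grip_width: 0.0005
t 9.4 P [0.5496 0.0984 0.0905] ang 102.2 r 44.6 F [-1.9 -0.4  1.5]
100 [ 0.06 -0.01 -0.  ]
105 [-0.06  0.08  0.  ]
110 [-0.05  0.08  0.  ]
115 [-0.04  0.08  0.  ]
120 [-0.03  0.09  0.  ]
125 [-0.03  0.09 -0.  ]
130 [-0.02  0.09 -0.  ]
135 [-0.01  0.09 -0.  ]
turn [-0.04  0.12 -0.05]
```

```bash
python3 -m crank '-0.05 0.05 0 -0.05 0.1 0.002 1; 0 0 0 -0.06 0.11 -0.001 1';  python3 -m crank '0 0 0 -0.05 0.11 -0.002 1; 0 0 0 -0.02 0.06 0.003 1'; python3 -c "
from plan import *
arc(120,5,8)"
```

```text
time: 9.65
position: [0.5571, 0.1056, 0.0905]
tool_rot: [0.129, 0.992, 0.0, 0.003]
ft_force: [0.3, -0.9, 0.6]
grip_width: 0.0003
time: 9.9
position: [0.5625, 0.112, 0.0905]
tool_rot: [0.129, 0.992, 0.0, 0.004]
ft_force: [-1.8, -1.4, 3.5]
grip_width: 0.0002
t 9.9 P [0.5625 0.112  0.0905] ang 126.1 r 45.9 F [-1.8 -1.4  3.5]
125 [ 0.07 -0.   -0.  ]
130 [-0.02  0.09  0.  ]
135 [-0.01  0.09  0.  ]
140 [-0.    0.09  0.  ]
145 [0.01 0.09 0.  ]
150 [0.01 0.09 0.  ]
155 [ 0.02  0.09 -0.  ]
160 [ 0.03  0.09 -0.  ]
turn [ 0.02  0.08 -0.04]
```

```bash
python3 -m crank '0 0.05 0 0.06 -0.03 0.008 1'; python3 -m crank '0 0 0 0.03 0 0.006 1'; python3 -c "
from plan import *
arc(125,5,8)"
```

```text
time: 10.02
position: [0.5612, 0.1119, 0.0905]
tool_rot: [0.129, 0.992, 0.001, 0.003]
ft_force: [1.3, 0.6, 3.0]
grip_width: 0.0006
time: 10.15
position: [0.5607, 0.1121, 0.0904]
tool_rot: [0.129, 0.992, 0.001, 0.004]
ft_force: [0.9, -0.6, 1.7]
grip_width: 0.0005
t 10.15 P [0.5607 0.1121 0.0904] ang 125.0 r 44.2 F [ 0.9 -0.6  1.7]
130 [0.01 0.1  0.  ]
135 [-0.01  0.09  0.  ]
140 [-0.    0.09  0.  ]
145 [0.01 0.09 0.  ]
150 [0.01 0.09 0.  ]
155 [0.02 0.09 0.  ]
160 [0.03 0.09 0.  ]
165 [ 0.04  0.09 -0.  ]
turn [ 0.03  0.08 -0.04]
```

```bash
python3 -m crank '0 0.05 0 0.01 0.13 0 1; 0 0 0 0 0.13 0 1';  python3 -m crank '0 0 0 0.01 0.13 0 1; 0 0 0 0.02 0.12 0 1'; python3 -c "
from plan import *
arc(145,5,8)"
```

```text
time: 10.4
position: [0.5621, 0.1221, 0.0904]
tool_rot: [0.129, 0.992, 0.001, 0.001]
ft_force: [0.7, -1.6, 2.7]
grip_width: 0.0004
time: 10.65
position: [0.5634, 0.1327, 0.0904]
tool_rot: [0.129, 0.992, 0.001, 0.0]
ft_force: [-0.5, -1.8, 2.5]
grip_width: 0.0007
t 10.65 P [0.5634 0.1327 0.0904] ang 152.8 r 41.4 F [-0.5 -1.8  2.5]
150 [-0.05 -0.04 -0.  ]
155 [0.02 0.09 0.  ]
160 [0.03 0.09 0.  ]
165 [0.04 0.09 0.  ]
170 [0.04 0.08 0.  ]
175 [0.05 0.08 0.  ]
180 [0.06 0.07 0.  ]
185 [0.06 0.07 0.  ]
turn [ 0.01  0.01 -0.04]
```

Contact is steady at about 2.5 N.

```bash
python3 -m crank '0 0 0 -0.01 0.1 0 1; 0 0 0 0 0.03 0.004 1';  python3 -m crank '0 0 0 0.03 0.11 0 1; 0 0 0 0.05 0.12 0 1'; python3 -c "
from plan import *
arc(175,5,8)
p=cam('scene'); im=p['img'][:,:,::-1]
u,v=map(int,proj(p,[.52,.13,.1])); cv2.imwrite('pics/s4.png',cv2.resize(im[v-60:v+60,u-80:u+80],None,fx=5,fy=5,interpolation=2))"
```

```text
time: 10.9
position: [0.5649, 0.138, 0.0904]
tool_rot: [0.128, 0.992, 0.0, 0.0]
ft_force: [-0.4, -1.9, 4.4]
grip_width: 0.0005
time: 11.15
position: [0.5646, 0.1481, 0.0904]
tool_rot: [0.129, 0.992, 0.0, 0.0]
ft_force: [0.6, -1.2, 2.0]
grip_width: 0.0009
t 11.15 P [0.5646 0.1481 0.0904] ang 172.9 r 45.0 F [ 0.6 -1.2  2. ]
180 [ 0.12  0.08 -0.  ]
185 [0.06 0.07 0.  ]
190 [ 0.07  0.06 -0.  ]
195 [ 0.08  0.06 -0.  ]
200 [ 0.08  0.05 -0.  ]
205 [ 0.08  0.04 -0.  ]
210 [ 0.09  0.03 -0.  ]
215 [ 0.09  0.03 -0.  ]
turn [ 0.01  0.01 -0.04]
```

View pics/s4.png

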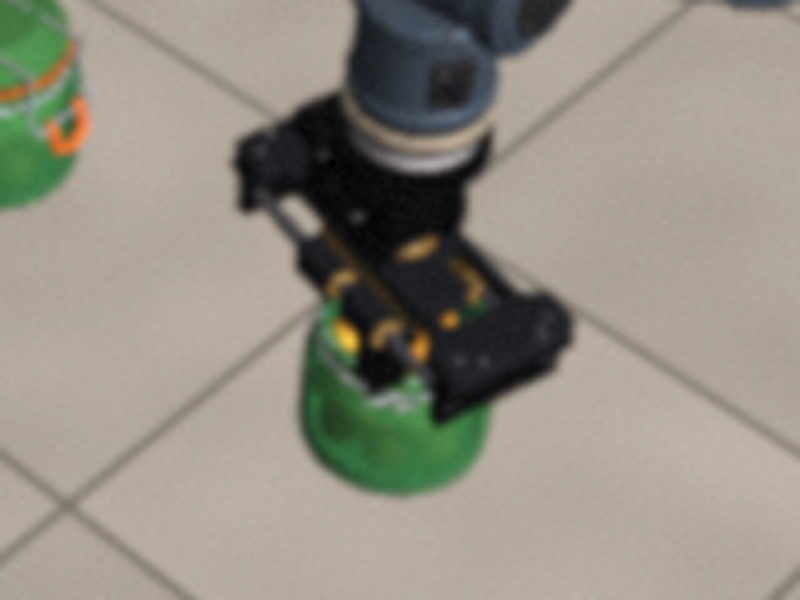

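The jar outline is unchanged (left edge 303, foot 493), and the fingertips are on the near rim. I'll carry on round.

```bash
python3 -m crank '0 0 0 0.12 0.09 0 1; 0 0 0 0.1 0.09 0 1';  python3 -m crank '0 0 0 0.1 0.08 0 1; 0 0 0 0.1 0.08 0.001 1'; python3 -c "
from plan import *
arc(195,5,8)"
```

```text
time: 11.45
position: [0.5581, 0.1588, 0.0905]
tool_rot: [0.129, 0.992, 0.001, 0.001]
ft_force: [0.8, -2.4, 1.5]
grip_width: 0.0003
time: 11.7
position: [0.5516, 0.1679, 0.0904]
tool_rot: [0.129, 0.992, 0.001, 0.001]
ft_force: [1.6, -0.3, 1.6]
grip_width: 0.0003
t 11.7 P [0.5516 0.1679 0.0904] ang 203.2 r 45.4 F [ 1.6 -0.3  1.6]
200 [-0.03 -0.08 -0.  ]
205 [ 0.08  0.04 -0.  ]
210 [ 0.09  0.03 -0.  ]
215 [ 0.09  0.03 -0.  ]
220 [ 0.09  0.02 -0.  ]
225 [ 0.09  0.01 -0.  ]
230 [ 0.09  0.   -0.  ]
235 [ 0.09 -0.01 -0.  ]
turn [ 0.03  0.03 -0.04]
```

```bash
python3 -m crank '0 0 0 0 -0.04 0.006 1; 0 0 0 0.1 0 0 1';  python3 -m crank '0 0 0 0.12 0.02 0 1; 0 0 0 0.12 0.01 0 1'; python3 -c "
from plan import *
arc(220,5,8)"
```

```text
time: 11.95
position: [0.5475, 0.1685, 0.0905]
tool_rot: [0.129, 0.992, 0.002, 0.002]
ft_force: [0.4, 0.2, 1.1]
grip_width: 0.0007
time: 12.2
position: [0.5383, 0.1718, 0.0905]
tool_rot: [0.129, 0.992, 0.002, 0.002]
ft_force: [1.8, -0.8, 1.6]
grip_width: 0.0007
t 12.2 P [0.5383 0.1718 0.0905] ang 220.9 r 41.7 F [ 1.8 -0.8  1.6]
225 [ 0.07  0.04 -0.  ]
230 [ 0.09  0.   -0.  ]
235 [ 0.09 -0.01 -0.  ]
240 [ 0.09 -0.01 -0.  ]
245 [ 0.09 -0.02 -0.  ]
250 [ 0.09 -0.03 -0.  ]
255 [ 0.09 -0.04 -0.  ]
260 [ 0.08 -0.04 -0.  ]
turn [ 0.05  0.05 -0.04]
```

```bash
python3 -m crank '0 0 0 0.12 0.03 0.003 1; 0 0 0 0.12 0.01 0.002 1';  python3 -m crank '0 0 0 0.12 0 0.002 1; 0 0 0 0.02 0 0.005 1'; python3 -c "
from plan import *
arc(240,5,8)"
```

```text
time: 12.45
position: [0.5294, 0.1759, 0.0904]
tool_rot: [0.129, 0.992, 0.002, 0.003]
ft_force: [1.6, -1.3, 2.5]
grip_width: 0.0007
time: 12.7
position: [0.5237, 0.1775, 0.0904]
tool_rot: [0.129, 0.992, 0.002, 0.003]
ft_force: [2.5, -1.5, 3.1]
grip_width: 0.0006
t 12.7 P [0.5237 0.1775 0.0904] ang 241.7 r 44.0 F [ 2.5 -1.5  3.1]
245 [ 0.05 -0.04 -0.  ]
250 [ 0.09 -0.03 -0.  ]
255 [ 0.09 -0.04 -0.  ]
260 [ 0.08 -0.04 -0.  ]
265 [ 0.08 -0.05 -0.  ]
270 [ 0.07 -0.06 -0.  ]
275 [ 0.07 -0.06 -0.  ]
280 [ 0.06 -0.07 -0.  ]
turn [ 0.05  0.07 -0.04]
```

```bash
python3 -m crank '0 0.05 0 0.1 -0.04 0.002 1; 0 0 0 0.12 -0.04 0.002 1';  python3 -m crank '0 0 0 0.12 -0.05 0.002 1; 0 0 0 0.11 -0.06 0.002 1'; python3 -c "
from plan import *
arc(265,5,8)"
```

```text
time: 12.95
position: [0.515, 0.1769, 0.0904]
tool_rot: [0.129, 0.992, 0.003, 0.002]
ft_force: [2.2, 0.0, 3.0]
grip_width: 0.0007
time: 13.2
position: [0.5048, 0.1751, 0.0904]
tool_rot: [0.129, 0.992, 0.003, 0.003]
ft_force: [2.2, 0.8, 3.4]
grip_width: 0.0002
t 13.2 P [0.5048 0.1751 0.0904] ang 266.5 r 45.1 F [2.2 0.8 3.4]
270 [ 0.02 -0.08 -0.  ]
275 [ 0.07 -0.06 -0.  ]
280 [ 0.06 -0.07 -0.  ]
285 [ 0.06 -0.08 -0.  ]
290 [ 0.05 -0.08 -0.  ]
295 [ 0.04 -0.08 -0.  ]
300 [ 0.03 -0.09 -0.  ]
305 [ 0.03 -0.09 -0.  ]
turn [ 0.07  0.05 -0.05]
```

```bash
python3 -m crank '0.05 0.05 0 0.06 -0.1 0.002 1; 0 0 0 0.08 -0.1 0.002 1';  python3 -m crank '0 0 0 0.01 -0.02 0.004 1; 0 0 0 0.07 -0.11 0.002 1'; python3 -c "
from plan import *
arc(285,5,8)"
```

```text
time: 13.45
position: [0.4969, 0.169, 0.0904]
tool_rot: [0.129, 0.992, 0.001, 0.0]
ft_force: [2.3, 1.8, 3.5]
grip_width: 0.0001
time: 13.7
position: [0.4925, 0.165, 0.0904]
tool_rot: [0.129, 0.992, 0.002, 0.001]
ft_force: [2.7, 2.3, 4.9]
grip_width: 0.0002
t 13.7 P [0.4925 0.165  0.0904] ang 287.1 r 43.1 F [2.7 2.3 4.9]
290 [ 0.02 -0.05 -0.  ]
295 [ 0.04 -0.08 -0.  ]
300 [ 0.03 -0.09 -0.  ]
305 [ 0.03 -0.09 -0.  ]
310 [ 0.02 -0.09 -0.  ]
315 [ 0.01 -0.09 -0.  ]
320 [ 0.   -0.09 -0.  ]
325 [-0.01 -0.09 -0.  ]
turn [ 0.05  0.01 -0.06]
```

```bash
python3 -m crank '0.05 0 0 0.05 -0.1 0.001 1; 0 0 0 0.05 -0.12 0.001 1';  python3 -m crank '0 0 0 0.04 -0.12 0.001 1; 0 0 0 0.03 -0.12 0.002 1'; python3 -c "
from plan import *
arc(310,5,8)"
```

```text
time: 13.95
position: [0.486, 0.1572, 0.0904]
tool_rot: [0.129, 0.992, -0.0, 0.0]
ft_force: [2.1, 2.2, 5.1]
grip_width: 0.0004
time: 14.2
position: [0.4804, 0.1482, 0.0904]
tool_rot: [0.13, 0.992, 0.0, 0.0]
ft_force: [1.6, 2.9, 5.4]
grip_width: 0.0004
t 14.2 P [0.4804 0.1482 0.0904] ang 314.5 r 44.1 F [1.6 2.9 5.4]
315 [-0.03 -0.01  0.  ]
320 [ 0.   -0.09 -0.  ]
325 [-0.01 -0.09 -0.  ]
330 [-0.01 -0.09 -0.  ]
335 [-0.02 -0.09  0.  ]
340 [-0.03 -0.09  0.  ]
345 [-0.04 -0.09  0.  ]
350 [-0.04 -0.08  0.  ]
turn [ 0.    0.01 -0.06]
```

```bash
python3 -m crank '0 0 0 0 -0.09 0.001 1; 0 0 0 -0.01 -0.11 0.001 1';  python3 -m crank '0 0 0 -0.02 -0.12 0.001 1; 0 0 0 -0.03 -0.12 0.001 1'; python3 -c "
from plan import *
arc(335,5,6)"
```

```text
time: 14.45
position: [0.4776, 0.1403, 0.0904]
tool_rot: [0.13, 0.992, 0.0, -0.0]
ft_force: [1.8, 3.0, 5.8]
grip_width: 0.0007
time: 14.7
position: [0.4754, 0.1306, 0.0904]
tool_rot: [0.131, 0.991, 0.001, -0.002]
ft_force: [0.8, 4.4, 6.0]
grip_width: 0.0006
t 14.7 P [0.4754 0.1306 0.0904] ang 337.6 r 46.7 F [0.8 4.4 6. ]
340 [-0.1  -0.01 -0.  ]
345 [-0.04 -0.09 -0.  ]
350 [-0.04 -0.08 -0.  ]
355 [-0.05 -0.08 -0.  ]
360 [-0.06 -0.07 -0.  ]
365 [-0.06 -0.07 -0.  ]
turn [ 0.02 -0.04 -0.08]
```

```bash
python3 -m crank '0 0 0 -0.1 -0.09 0 1; 0 0 0 -0.08 -0.11 0 1; 0 0 0 -0.07 -0.11 0 1';  python3 -m crank '0 0 0 -0.07 -0.09 0.002 1; 0 0 0 -0.03 -0.05 0.003 1'; python3 -c "
from plan import *
arc(355,5,4)"
```

```text
time: 15.08
position: [0.4763, 0.1172, 0.0904]
tool_rot: [0.132, 0.991, 0.002, -0.007]
ft_force: [-0.3, 5.4, 7.1]
grip_width: 0.0003
time: 15.32
position: [0.4761, 0.1115, 0.0904]
tool_rot: [0.133, 0.991, 0.003, -0.01]
ft_force: [2.1, 3.6, 6.1]
grip_width: 0.0003
t 15.32 P [0.4761 0.1115 0.0904] ang 359.6 r 50.9 F [2.1 3.6 6.1]
360 [-0.15  0.12 -0.  ]
365 [-0.06 -0.07 -0.  ]
370 [-0.07 -0.06 -0.  ]
375 [-0.08 -0.06 -0.  ]
turn [ 0.04 -0.23 -0.13]
```

The radius has drifted outward to 51 mm. I'll ease the press and bring the tips back onto the middle of the ring above the catch.

```bash
python3 -m crank '0.05 -0.2 0 -0.12 0.03 -0.012 1';  python3 -m crank '0 -0.1 0 -0.1 0.05 0 1'; python3 -c "
from plan import *
x,y=rim(0);go(x,y,.09)"
```

```text
time: 15.45
position: [0.4764, 0.1113, 0.0904]
tool_rot: [0.133, 0.991, -0.001, -0.006]
ft_force: [-6.5, 1.5, 9.4]
grip_width: 0.0005
time: 15.58
position: [0.4763, 0.1114, 0.0903]
tool_rot: [0.132, 0.991, -0.003, -0.006]
ft_force: [-4.5, -2.0, 15.8]
grip_width: 0.0003
t 15.57 P [0.4763 0.1114 0.0903] ang 359.8 r 50.8 F [-4.5 -2.  15.8]
need units [-0.15  0.12  0.  ] turn [-0.08 -0.14 -0.12]
```

```bash
python3 -m crank '0 -0.1 0 -0.05 0 -0.03 1';  python3 -m crank '0 -0.05 0.1 -0.12 0.06 -0.01 1'; python3 -c "
from plan import *
x,y=rim(0);go(x,y,.09)"
```

```text
time: 15.7
position: [0.4754, 0.1102, 0.0909]
tool_rot: [0.132, 0.991, -0.004, -0.005]
ft_force: [-0.1, 0.3, -0.2]
grip_width: 0.0004
time: 15.82
position: [0.4785, 0.1108, 0.0905]
tool_rot: [0.136, 0.991, -0.005, -0.005]
ft_force: [-0.9, 0.5, 1.3]
grip_width: 0.0002
t 15.82 P [0.4785 0.1108 0.0905] ang 1.6 r 49.0 F [-0.9  0.5  1.3]
need units [-0.09  0.12  0.01] turn [-0.13 -0.09 -0.22]
```

```bash
python3 -m crank '-0.1 -0.1 -0.15 -0.12 0.12 -0.01 1';  python3 -m crank '0 0 0 -0.05 0.04 0 1'; python3 -c "
from plan import *
x,y=rim(0);go(x,y,.09)"
```

```text
time: 15.95
position: [0.4829, 0.1137, 0.0904]
tool_rot: [0.129, 0.992, -0.002, -0.002]
ft_force: [-3.5, -2.1, 7.1]
grip_width: 0.0003
time: 16.08
position: [0.4832, 0.1139, 0.0903]
tool_rot: [0.128, 0.992, -0.003, -0.004]
ft_force: [-5.0, -4.9, 10.2]
grip_width: 0.0005
t 16.07 P [0.4832 0.1139 0.0903] ang 0.7 r 43.5 F [-5.  -4.9 10.2]
need units [-0.    0.02  0.01] turn [-0.09 -0.09 -0.03]
```

```bash
python3 -m crank '0 0 0 0 0 0.006 1';  python3 -m crank '0 0 0 0 0 0.005 1'; python3 -m crank '0 0 0 0 0 -0.2 1; 0 0 0 0 0 -0.5 1; 0 0 0 0 0 -1 1; 0 0 0 0 0 -1 1; 0 0 0 0 0 -1 1'; python3 -m crank '0 0 0 -0.8 0 -0.5 1; 0 0 0 -1 0.3 0 1; 0 0 0 -1 0.3 0 1; 0 0 0 -0.5 0 0 1; 0 0 0 0 0 0 1'
python3 - <<'E'
from h import *
import pickle
p=cam('wrist','w9.png'); pickle.dump(p,open('w1.pkl','wb')); print(proj(p,[.522,.1345,.09]))
t=cam('top','top9.png')
a=cv2.imread('pics/top0.png');b=cv2.imread('pics/top9.png')
cv2.imwrite('pics/cmp.png',np.hstack([cv2.resize(x[225:315,222:342],None,fx=3.3,fy=3.3,interpolation=2) for x in(a,b)]))
for n in ['jar','closed_jar','caddy','baking_cup','cruet','jar_lid','sugar_bowl','pot_stand']:
    for q in spotter.boxes_of(n,t)[:1]: print(n,round(q['score'],2),np.round(toworld(t,q['at']),3))
E
```

```text
time: 16.2
position: [0.4831, 0.1138, 0.0903]
tool_rot: [0.128, 0.992, -0.003, -0.005]
ft_force: [-0.8, 1.1, 6.0]
grip_width: 0.0002
time: 16.32
position: [0.4831, 0.1138, 0.0904]
tool_rot: [0.128, 0.992, -0.003, -0.005]
ft_force: [-0.6, 0.6, 5.2]
grip_width: 0.0005
time: 16.95
position: [0.4834, 0.1146, 0.2395]
tool_rot: [0.127, 0.992, -0.004, -0.009]
ft_force: [0.8, -0.1, -0.7]
grip_width: 0.0002
time: 17.58
position: [0.6228, 0.105, 0.2634]
tool_rot: [0.126, 0.992, -0.003, -0.005]
ft_force: [-1.0, 0.6, 0.1]
grip_width: 0.0003
[328.79450789  95.34195028]
jar 0.56 [0.543 0.141 0.074]
closed_jar 0.91 [ 0.526 -0.179  0.106]
caddy 0.86 [0.542 0.414 0.13 ]
baking_cup 0.91 [ 0.744 -0.261  0.008]
cruet 0.79 [0.766 0.283 0.068]
jar_lid 0.82 [ 0.77  -0.077  0.036]
sugar_bowl 0.68 [0.541 0.135 0.068]
pot_stand 0.96 [ 0.78  -0.08   0.022]
```

View pics/cmp.png

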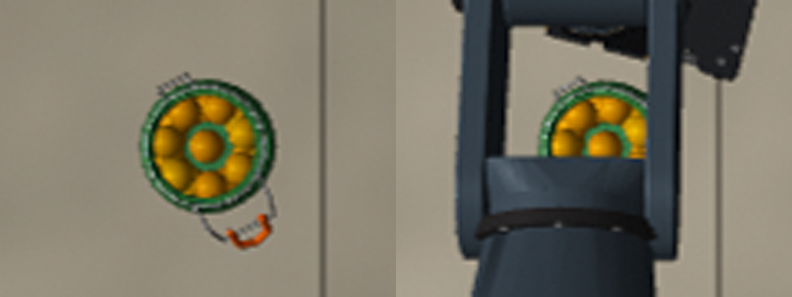

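View pics/w9.png

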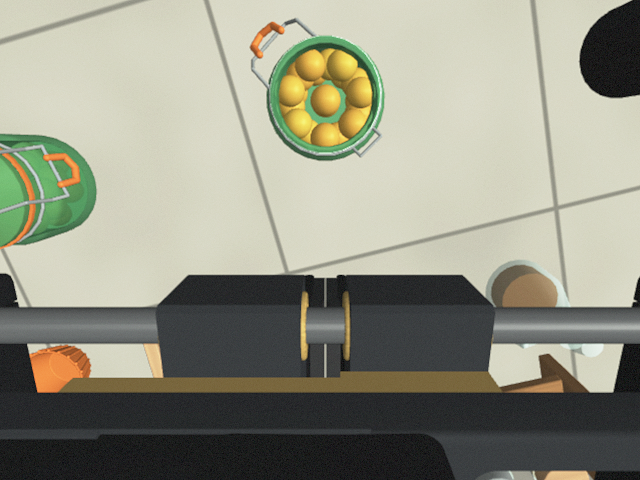

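The jar stands where it was: its rim centre is near (326, 96) in the wrist view, against (329, 95) predicted. The catch points the same way, and the neighbours detected are in place. Handing in.

```bash
python3 -c "
from h import *
print(robot.hand_in(), robot.get_obs()['time'])"
```

```text
the job is handed in; nothing more can be done
the job is handed in; nothing more can be done
```

With closed fingers I touched the rim above the catch, went all the way round anticlockwise back to that point, lifted the hand away and handed in at about 18 s of the allowed 72 s. No verdict is reported.

- **Pressing force:** readings were mostly 1.5–8 N. The highest was about 18 N, at first contact, and a few others in the sticky spots reached 13–16 N; the limit is 30 N.
- **Distance from each point:** my estimates put the fingertip within about 6 mm of each of the nine points when it touched. The force was only about 1.6 N near rim5 (200°).
- **Where it was less clean:** contact was very light (under 1 N, within sensor noise) at about 35°, 90° and 110°, so it may have broken briefly there. Near the end the tips drifted about 8 mm outward and stuck. I eased them off by under 1 mm, brought them back to the middle of the ring and finished with about 5 N above the catch.
- **Last pictures:** the jar is upright and within about 2–3 mm of its place, and the catch points the same way. The arm hid part of the jar from the top camera, so this rests mainly on the wrist view.
- **Bystanders:** the closed jar, caddy, baking cup, cruet and lid were all found within about 4 mm of their earlier readings. The pot stand had no earlier top-view reading; against the scene camera it is 12 mm off, about the same difference between the two cameras as other things showed. In the last check the network mistook the open jar for the sugar bowl, so the bowl's place was not confirmed; the arm never went near it.

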